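# Strip the module fixture for changeover

## Robot

A 6-joint arm with a two-finger parallel gripper is mounted at the origin on the work surface. World frame = base frame: x ahead of the robot, y to its left, z up, the work surface at z = 0. Lengths are in m, angles in degrees, forces in N, time in s.
With the tool pointing down it reaches from about 0.3 to 0.75 m from the base axis. Payload 8.5 kg.
Tool frame: the origin (TCP) lies where the fingers leave the gripper's body, on its centre line; the fingertips stand 64 mm ahead of it and the grasp point (between the pads) lies 45 mm ahead of it; z points along the fingers, y is the line along which they close (so a half turn about z gives the same grasp; the last joint's range is limited). The gripper opens to 88 mm and grips with 3 to 60 N. Pads are 18 mm wide; open, the fingers measure 123 mm over their backs; the gripper's body (75 mm by 187 mm) begins 45 mm behind the grasp point.
Start: joints at [-80.117, 21.807, 74.336, -0, 83.858, -12.336], TCP at [0.208, -0.509, 0.303] pointing down, gripper open.
Joint ranges: [-178.18, 178.18], [-50.72, 133.34], [12.68, 142.11], [-81.47, 261.47], [9.98, 163.14], [-165.26, 165.26]. Speed limits (degrees/s): [136.94, 136.94, 180, 180, 180, 180].

## Interface

Orientations are given as [roll, pitch, yaw] about the fixed x, y, z axes, in that order (R = Rz(yaw) Ry(pitch) Rx(roll)).
In Python, from plant import env gives the robot as it stands.
- The arm moves only by the tool carry_out, never from a script. Its argument "series" is a list of rows, each an object with "travel": the shift along the tool's x, y, z in cm, a list of three; "roll": the turn about the tool's z in degrees; "hand": the opening, from 0 (shut) to 1 (fully open). A call has 1 to 8 rows; each row shifts and turns the commanded pose from where the row before left it, along the tool's axes as they then stand; what a row does not reach is not made up. A row lasts 1/12 s, in which the tool goes at most 41.7 mm and 7.16 degrees, less where a joint would pass 70% of its speed; a pose out of reach is approached as far as the arm can. A call is refused whole if a number of a shift passes 4.17 or a number of a turn 7.16, either way. A call with a gripper value outside its range is refused whole. The fingers move at their own pace and stop on an object; "force" is the grip in N (left out, the last holds). Time passes only in rows, so rows that do not move let the fingers close. It gives the time, the measured TCP pose, the force, the opening and the grip force at its end, in the units of the state.
- env.sense(): the state, without advancing time (a new reading comes with each control period).
- env.capture(name): name is "scene" or "top" or "wrist"; returns a dict with "image" (384x512x3 uint8, blue, green, red), "camera_matrix" (3x3 intrinsics, pixels), "position" and "orientation" of the camera in the world; the wrist camera has in their place "tool_from_camera" (4x4, takes a point from camera to tool coordinates, whose origin is the TCP and whose axes are the flange's). Camera axes: x right, y up, looking along -z (the intrinsics and any distortion apply to the point x, -y, -z); pixel columns grow to the right and rows downward; lengths in m; the calibration is good to about 2 mm. A picture is of the moment at which its call begins: read the wrist's pose just before it. There is no depth.
- env.hand_in(): hands the job in; it is judged then, once.
Trained networks look in a picture, given as the dict that the camera call returned (one of the last four; its "shot" number tells which), for a name from the list of things; names that differ only in an ending like _2 or _b are one class to them, and where a whole thing is asked for, a point or a joint stands for the part that bears it (a point fixed in the world has none). Each returns a list of dicts, best first, with "conf" (0 to 1); they miss things now and then, are a little off and sometimes report something else, mostly with a low value. They report only what shows in the picture. A call takes as long as a camera call.
- env.find_in(picture, name): "centre" ([x, y, z] in m, in the coordinates of the camera as it stood for that picture, good to about 4 mm: the middle of the surface that is visible of it).
The state is a dict: "time": time; "qpos": joint angles; "joint_vel": joint speeds; "joint_torque": joint torques, N m; "tool_pos": TCP position; "ee_rot": TCP orientation; "ft_force": force on the tool from outside, world axes, zero at the start; "ft_torque": the same for the moment, N m; "width": opening from 0.0 (shut) to 1.0 (fully open); "grasp_force": force on a finger pad.
Only numpy, scipy, OpenCV 4.12 (cv2) and the standard library are available. Lean on these libraries where they do the work, as an engineer would, in place of code of your own. Each camera call takes 0.05 s, during which the arm holds its last target. There are 200 camera calls.

## Task

Clear the test fixture for the next product: first take the rejected power module out of the fixture's nest and drop it in the black reject box. Then grip the steel locating block, which two spring plungers hold tight in its pocket, and rock it out: lean it clearly away from the nest to free its nest-side edge, then clearly over towards the nest to free the other edge. Lift it just clear, about two centimetres above the plate, and finish while still holding it there, upright over its pocket; leave the scanner, the mouse and the spare module alone.

Things in the scene. Friction and masses are not known exactly. Their poses are not given: they have to be found in the camera images.
- fixture: Grey anodised aluminium fixture plate, bolted down, 120 (its x) x 190 (its y) x 26 mm thick. Origin: centre of its underside, on the work surface; z up. The nest lies at its y = -48 mm, the pocket with the locating block at its y = +40 mm, both at its x = 0, so its +y axis points from the nest to the block.
- nest (a point): Centre of the nest on the plate's top face (26 mm above the work surface). Axes as the fixture's. The nest is a flat spot framed by steel fences 4 mm high and 5 mm thick; on its +x and -x sides the fences are only at the corners, leaving the middle 39 mm open.
- reject_centre (a point): Centre of the rejected power module, a dark box with aluminium fins on top, 42 (x) x 52 (y) x 36 mm high, 120 g give or take, standing loose in the nest with 1.5 mm play, axes as the fixture's. The spare module elsewhere on the table looks the same. Grip it across its 42 mm.
- reject_box: Black open-topped reject box, fixed to the table, 180 (its x) x 150 (its y) x 80 mm high, walls 4 mm. Origin: centre of its underside.
- pocket (a point): Centre of the pocket's mouth, level with the plate's top. Axes as the fixture's. Pocket 42 (x) x 62 (y) mm, 22 mm deep. A spring plunger in each y wall stands over the block's bead on that side. It lets the bead pass upward with about 15 N, once that edge is lifted some 11 mm (a lean of 12 degrees about the other bead); the edge then stays up.
- block_centre (a point): Centre of the steel locating block, half-way up its 80 mm height (about 300 g). Axes as the fixture's while seated. Its foot is 26 mm high; on it stands a plain handle 26 (x) x 30 (y) mm, from 26 to 80 mm above the block's underside. Fingers closing along y rock it most firmly. Tip it about a lower edge of the foot, not about the grip, or the pocket blocks it.
- block_foot (a point): Centre of the block's underside, 40 mm below its centre; on the pocket floor, 4 mm above the work surface, when seated. Foot 40 (x) x 60 (y) mm. Its lower edges along x are round beads, radius 4 mm, centred at y = +26 and -26 mm (nest side), 4 mm above the underside. Above them the foot is only 48 mm wide in y, so it can tip in the pocket about either bead.
- block_top (a point): Centre of the block's top face, 40 mm above its centre. After the lean away from the nest (top towards +y), swing it the other way about the raised nest-side bead, past upright to a lean of 7 degrees or more towards the nest (top towards -y), while the nest-side edge is still below the plate's top. Then lift.
- spare: The spare (good) module, same shape and size, standing on the table away from the fixture; origin at the centre of its underside; leave alone.
- scanner: White hand-held scanner lying on the table, about 165 x 64 x 41 mm; origin at its underside; leave alone.
- mouse: Black computer mouse, 105 x 60 x 34 mm; origin at its underside; leave alone.

How it is judged (in metres and radians):
On the way, in this order (a step that is already met when the one before it is completed fails the run):
1. the rejected module lies in the reject box, let go (x of reject_centre in the frame of reject_box between -0.086 and 0.086 m and y of reject_centre in the frame of reject_box between -0.071 and 0.071 m and height (world z) of reject_centre below 0.06 m and contact force between reject and the fingers below 0.1 N and z of block_foot in the frame of fixture below 0.007 m), for 0.2 s.
2. the block leans at least 5 degrees away from the nest, its foot still in the pocket (angle between block_top's own z axis and vertical above 0.0873 rad and y of block_top in the frame of fixture above 0.044 m and z of block_foot in the frame of fixture below 0.016 m and contact force between block and the fingers above 1 N), for 0.05 s.
3. the block leans at least 5 degrees over towards the nest, its foot still in the pocket (angle between block_top's own z axis and vertical above 0.0873 rad and y of block_top in the frame of fixture below 0.036 m and z of block_foot in the frame of fixture below 0.028 m and contact force between block and the fingers above 1 N), for 0.05 s.
At the end, for the whole second after the job is handed in: The rejected module lies in the reject box; the block is held still in the fingers, its underside 4 to 45 mm above the plate's top and within 25 mm of the pocket's centre, within 11 degrees of upright, not touching the fixture (z of block_foot in the frame of fixture between 0.03 and 0.071 m and horizontal distance between block_foot and pocket below 0.025 m and angle between block_centre's own z axis and vertical below 0.2 rad and contact force between block and the fingers above 1 N and contact force between block and fixture below 0.3 N and linear speed of block below 0.02 m/s and x of reject_centre in the frame of reject_box between -0.086 and 0.086 m and y of reject_centre in the frame of reject_box between -0.071 and 0.071 m and height (world z) of reject_centre below 0.06 m); the arm keeps its last pose, push and grip.
It fails at once if the scanner, the mouse or the spare module is moved more than 15 mm (distance of any of scanner, mouse, spare from where it was at the start of the episode above 0.015 m).
It also fails if it takes over 58 s, if anything falls off the work surface, if the arm or the gripper's body presses on something with over 40 N, if the wrist force passes 120 N, or if a joint passes its speed limit or range.

## Working session

There is one attempt and no reset: what is moved stays moved. The work goes in short steps, Python scripts to look and compute and a tool call to move; the robot and the scene stay as the last step left them, time stands still between calls to the robot, and variables do not carry over. Pictures are saved under pics/ and viewed, at most 10 in all, crops included, and the job is handed in when it is done.

Besides the shell and the picture viewer there is one more tool, called by a JSON object that holds its "op" and its "data", one argument or row to a line. carry_out: Moves the arm, as the interface text tells. Its arguments: {"type":"object","properties":{"series":{"type":"array","items":{"type":"object","properties":{"travel":{"type":"array","items":{"type":"number"}},"roll":{"type":"number"},"hand":{"type":"number"}}}},"force":{"type":"number"}},"required":["series"]}

```bash
mkdir -p pics; ls
cat > h.py <<'E'
import numpy as np, cv2
from scipy.spatial.transform import Rotation as R
from plant import env
def camT(p,s=None):
    T=np.eye(4)
    if 'tool_from_camera' in p:
        W=np.eye(4);W[:3,:3]=R.from_euler('xyz',s['ee_rot'],degrees=True).as_matrix();W[:3,3]=s['tool_pos']
        return W@np.array(p['tool_from_camera'])
    o=np.array(p['orientation'])
    T[:3,:3]=o if o.shape==(3,3) else R.from_euler('xyz',o,degrees=True).as_matrix()
    T[:3,3]=p['position'];return T
def look(name,png=None):
    s=env.sense();p=env.capture(name)
    if png: cv2.imwrite('pics/'+png,p['image'])
    return p,camT(p,s)
def find(p,T,n):
    return [(round(d['conf'],2),np.round(T[:3,:3]@np.array(d['centre'])+T[:3,3],4)) for d in env.find_in(p,n)[:3]]
def pix(p,T,u,v,z):
    K=np.array(p['camera_matrix']);d=np.linalg.solve(K,[u,v,1.]);d=T[:3,:3]@np.array([d[0],-d[1],-d[2]])
    o=T[:3,3];return o+d*(z-o[2])/d[2]
E
python3 - <<'E'
from h import *
print(env.sense())
for c in ('top','scene'):
    p,T=look(c,c+'1.png')
    print(c,{k:v for k,v in p.items() if k!='image'})
    for n in ('fixture','reject_centre','block_centre','block_top','reject_box','spare','scanner','mouse'): print(n,find(p,T,n))
E
```

```text
pics
{'time': 0.0, 'qpos': array([-8.01179515e+01,  2.18391295e+01,  7.43838260e+01, -2.52672806e-04,
        8.38578578e+01, -1.23357637e+01]), 'joint_vel': array([-0.07353846,  0.0779737 ,  0.0402995 , -0.05203528,  0.00759753,
        0.03216437]), 'joint_torque': array([-1.40160297e-03, -4.37933028e+01, -2.24561870e+01,  7.11870007e-02,
        3.51925939e-02, -9.80540244e-05]), 'tool_pos': array([ 0.20793453, -0.50897348,  0.30216061]), 'ee_rot': array([-1.79920999e+02, -1.70195896e-02,  2.22178278e+01]), 'ft_force': array([-0.37828256, -0.18001318,  0.32477059]), 'ft_torque': array([ 0.0401117 , -0.03957861,  0.03660719]), 'grasp_force': 0.0, 'width': 1.0024264542921149}
top {'camera_matrix': array([[389.02498404,   0.        , 252.79815482],
       [  0.        , 389.02498404, 191.18098235],
       [  0.        ,   0.        ,   1.        ]]), 'position': array([0.49545333, 0.01016525, 0.87404813]), 'orientation': array([ 11.04673583,   1.21413675, -90.76159734]), 'shot': 1}
fixture [(0.8, array([ 0.5293, -0.1999,  0.0246]))]
reject_centre [(0.75, array([ 0.5095, -0.246 ,  0.0
[... 546 characters left out ...]
 ]]), 'position': array([ 1.00832626, -0.61266283,  0.60473593]), 'orientation': array([54.68579259, -0.15388539, 30.92846234]), 'shot': 2}
fixture [(0.76, array([ 0.557 , -0.2253,  0.0233])), (0.68, array([ 0.5486, -0.1746,  0.0561]))]
reject_centre [(0.82, array([ 0.5191, -0.2507,  0.0572]))]
block_centre [(0.94, array([ 0.549 , -0.1801,  0.054 ]))]
block_top [(0.69, array([ 0.5477, -0.1739,  0.0508]))]
reject_box [(0.7, array([0.5222, 0.1629, 0.0412]))]
spare [(0.76, array([0.7432, 0.2517, 0.0315])), (0.47, array([ 0.5168, -0.2568,  0.0572]))]
scanner [(0.67, array([ 0.7834, -0.0287,  0.0349])), (0.52, array([ 0.546 , -0.1752,  0.0484]))]
mouse [(0.41, array([ 0.5177, -0.2538,  0.0586]))]
```

View pics/top1.png

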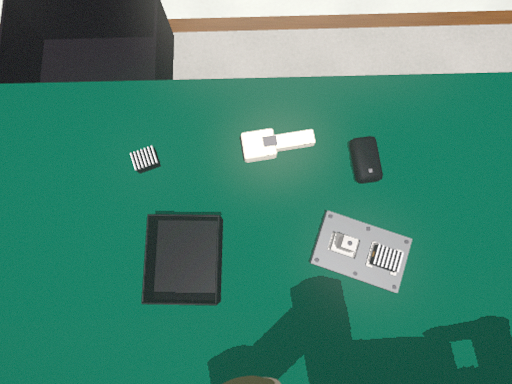

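View pics/scene1.png

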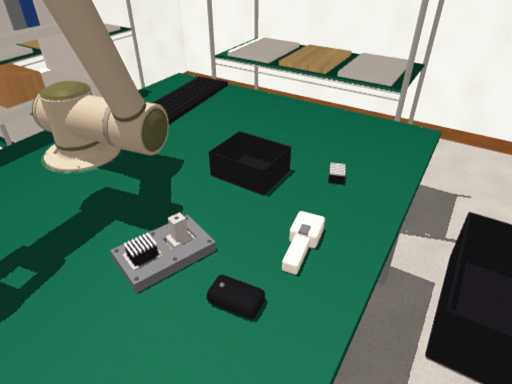

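The top view shows the plate with corners at about (328,211), (411,238), (398,291) and (311,262). The module is at (386,258) and the block at (346,243). The black box spans (143..222, 212..304). The scene view agrees with this.

Run:
```python
from h import *
p,T=look('top')
g=p['image'].astype(int); 
# plate: grey mask largest component
hsv=cv2.cvtColor(p['image'],cv2.COLOR_BGR2HSV)
m=((hsv[...,1]<50)&(hsv[...,2]>60)).astype(np.uint8); m[:, :290]=0; m[:195]=0; m[310:]=0
m=cv2.morphologyEx(m,cv2.MORPH_CLOSE,np.ones((9,9)))
c=max(cv2.findContours(m,0,1)[0],key=cv2.contourArea)
W=np.array([pix(p,T,u,v,.026)[:2] for u,v in c[:,0]])
r=cv2.minAreaRect((W*1000).astype(np.float32));print(r, cv2.boxPoints(r))
for uv in [(328,211),(411,238),(398,291),(311,262)]: print(pix(p,T,*uv,.026))
for uv in [(149,212),(222,212),(219,304),(143,303)]: print('box',pix(p,T,*uv,.08))
```

```text
((527.5465698242188, -203.76254272460938), (193.81080627441406, 121.44214630126953), 70.20223999023438) [[ 437.59253  -274.37396 ]
 [ 551.8567   -315.50656 ]
 [ 617.5006   -133.15112 ]
 [ 503.23645   -92.018524]]
[ 0.61417252 -0.13823058  0.026     ]
[ 0.55268816 -0.31319668  0.026     ]
[ 0.44245549 -0.27610103  0.026     ]
[ 0.50480269 -0.09649744  0.026     ]
box [0.61055001 0.24043892 0.08      ]
box [0.60808722 0.08902733 0.08      ]
box [0.42520137 0.094606   0.08      ]
box [0.42883037 0.2454631  0.08      ]
```

```bash
cat > plan.py <<'E'
import sys
from h import *
def plan(x,y,z,yaw=None):
    s=env.sense();p=np.array(s['tool_pos']);r=s['ee_rot'][2]
    d=np.array([x,y,z])-p; t=0 if yaw is None else (yaw-r+90)%180-90
    if yaw is not None and '--full' in sys.argv: t=(yaw-r+180)%360-180
    n=int(np.ceil(max(abs(t)/7.1,np.linalg.norm(d)/.040)))
    print('t',s['time'],'n',n,'roll/row',-t/n)
    for i in range(n):
        a=np.radians(r+t*i/n);c,q=np.cos(a),np.sin(a)
        v=d/n*100; print(np.round([c*v[0]+q*v[1], q*v[0]-c*v[1], -v[2]],2).tolist())
if __name__=='__main__':
    plan(*[float(a) for a in sys.argv[1:] if not a.startswith('--')])
E
python3 plan.py .5113 -.2489 .2 70.2
```

```text
t 0.95 n 11 roll/row -4.362035794749246
[3.45, -1.15, 0.93]
[3.52, -0.88, 0.93]
[3.58, -0.61, 0.93]
[3.62, -0.34, 0.93]
[3.63, -0.06, 0.93]
[3.63, 0.22, 0.93]
[3.6, 0.49, 0.93]
[3.55, 0.76, 0.93]
[3.48, 1.03, 0.93]
[3.4, 1.29, 0.93]
[3.29, 1.55, 0.93]
```

{"op": "carry_out", "data": {
  "series": [
    {"travel":[3.45,-1.15,0.93],"roll":-4.36,"hand":1},
    {"travel":[3.52,-0.88,0.93],"roll":-4.36,"hand":1},
    {"travel":[3.58,-0.61,0.93],"roll":-4.36,"hand":1},
    {"travel":[3.62,-0.34,0.93],"roll":-4.36,"hand":1},
    {"travel":[3.63,-0.06,0.93],"roll":-4.36,"hand":1},
    {"travel":[3.63,0.22,0.93],"roll":-4.36,"hand":1},
    {"travel":[3.6,0.49,0.93],"roll":-4.36,"hand":1},
    {"travel":[3.55,0.76,0.93],"roll":-4.36,"hand":1}
  ]
}}

```text
time: 1.62
tool_pos: [0.4297, -0.3186, 0.2281]
ee_rot: [180.0, 0.0, 57.3]
ft_force: [0.7, 0.2, -0.6]
width: 0.997
grasp_force: 0.0
```

{"op": "carry_out", "data": {
  "series": [
    {"travel":[3.48,1.03,0.93],"roll":-4.36,"hand":1},
    {"travel":[3.4,1.29,0.93],"roll":-4.36,"hand":1},
    {"travel":[3.29,1.55,0.93],"roll":-4.36,"hand":1},
    {"travel":[0,0,0],"roll":0,"hand":1},
    {"travel":[0,0,0],"roll":0,"hand":1}
  ]
}}

```text
time: 2.03
tool_pos: [0.5121, -0.2477, 0.1998]
ee_rot: [-179.9, -0.0, 70.3]
ft_force: [-1.1, -0.9, -0.3]
width: 1.0
grasp_force: 0.0
```

Run:
```python
from h import *
s=env.sense();print(s['tool_pos'],s['ee_rot'])
p,T=look('wrist','w1.png')
for n in ('reject_centre','block_centre','fixture'): print(n,find(p,T,n))
print(T)
```

```text
[ 0.5121088  -0.24767212  0.19983043] [-1.79941102e+02 -1.28521274e-02  7.03312306e+01]
reject_centre [(0.83, array([ 0.5158, -0.2488,  0.0602])), (0.61, array([ 0.5315, -0.1879,  0.0273]))]
block_centre [(0.84, array([ 0.5397, -0.1697,  0.0853]))]
fixture [(0.84, array([ 0.533 , -0.1913,  0.0268]))]
[[ 9.41788134e-01  3.22422816e-01  9.52818910e-02  5.36816447e-01]
 [-3.36206831e-01  9.03410299e-01  2.66110499e-01 -1.79557557e-01]
 [-2.78545332e-04 -2.82654133e-01  9.59221853e-01  2.82261260e-01]
 [ 0.00000000e+00  0.00000000e+00  0.00000000e+00  1.00000000e+00]]
```

View pics/w1.png

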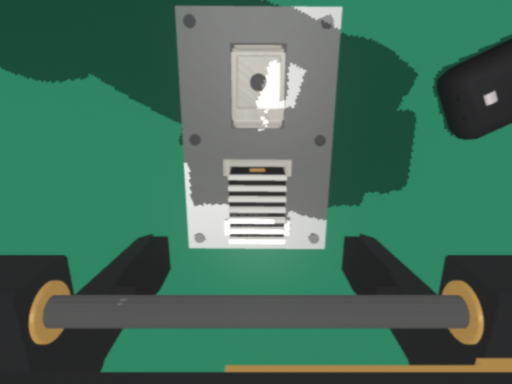

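The wrist view shows the plate with corners at (176,7), (341,8), (326,249) and (188,249). The module is at about (257,205) and the block in its pocket at (232..285, 45..128). The fingers straddle the module evenly.

```bash
python3 - <<'E'
from h import *
p,T=look('wrist')
c=np.array([pix(p,T,*q,.026)[:2] for q in [(176,7),(341,8),(326,249),(188,249)]])
print(c,'ctr',c.mean(0)); y=(c[0]+c[1]-c[2]-c[3])/2; x=(c[1]+c[2]-c[0]-c[3])/2
print(np.linalg.norm(x),np.linalg.norm(y),np.degrees(np.arctan2(y[1],y[0])))
u=y/np.linalg.norm(y);print('nest',c.mean(0)-.048*u,'pocket',c.mean(0)+.04*u)
E
python3 plan.py .5125 -.249 .1 70.2
```

```text
[[ 0.5045178  -0.10003744]
 [ 0.61612857 -0.14112475]
 [ 0.55227828 -0.32071474]
 [ 0.43662667 -0.27871289]] ctr [ 0.52738783 -0.21014746]
0.12098760031786444 0.19085984625738334 69.81050924446244
nest [ 0.51082178 -0.25519816] pocket [ 0.54119287 -0.1726052 ]
t 2.2833 n 3 roll/row -0.047743129906947956
[0.05, 0.05, 3.36]
[0.05, 0.05, 3.36]
[0.05, 0.05, 3.36]
```

{"op": "carry_out", "data": {
  "series": [
    {"travel":[-0.4,0,3.3],"hand":1},
    {"travel":[0,0,3.3],"hand":1},
    {"travel":[0,0,3.3],"hand":1},
    {"travel":[0,0,0],"hand":0.3},
    {"travel":[0,0,0],"hand":0.3},
    {"travel":[0,0,0],"hand":0.3},
    {"travel":[0,0,0],"hand":0.3},
    {"travel":[0,0,0],"hand":0.3}
  ],
  "force": 25
}}

```text
invalid input at $.series[0]: expected keys travel, roll, hand
```

{"op": "carry_out", "data": {
  "series": [
    {"travel":[0,0,0],"hand":0.3},
    {"travel":[0,0,0],"hand":0.3},
    {"travel":[0,0,0],"hand":0.3},
    {"travel":[0,0,0],"hand":0.3}
  ]
}}

```text
invalid input at $.series[0]: expected keys travel, roll, hand
```

{"op": "carry_out", "data": {
  "series": [
    {"travel":[-0.4,0,3.3],"roll":0,"hand":1},
    {"travel":[0,0,3.3],"roll":0,"hand":1},
    {"travel":[0,0,3.3],"roll":0,"hand":1},
    {"travel":[0,0,0],"roll":0,"hand":0.3},
    {"travel":[0,0,0],"roll":0,"hand":0.3},
    {"travel":[0,0,0],"roll":0,"hand":0.3},
    {"travel":[0,0,0],"roll":0,"hand":0.3},
    {"travel":[0,0,0],"roll":0,"hand":0.3}
  ],
  "force": 25
}}

```text
time: 2.95
tool_pos: [0.5105, -0.2532, 0.1034]
ee_rot: [179.8, 0.1, 70.2]
ft_force: [0.2, -0.3, 0.4]
width: 0.645
grasp_force: 0.0
```

{"op": "carry_out", "data": {
  "series": [
    {"travel":[0,0,0],"roll":0,"hand":0.3},
    {"travel":[0,0,0],"roll":0,"hand":0.3},
    {"travel":[0,0,0],"roll":0,"hand":0.3},
    {"travel":[0,0,0],"roll":0,"hand":0.3}
  ]
}}

```text
time: 3.28
tool_pos: [0.5102, -0.2528, 0.1022]
ee_rot: [179.9, 0.0, 70.2]
ft_force: [-1.0, 1.3, 6.2]
width: 0.473
grasp_force: 25.0
```

{"op": "carry_out", "data": {
  "series": [
    {"travel":[0,0,-2.0],"roll":0,"hand":0.3},
    {"travel":[0,0,-4.0],"roll":0,"hand":0.3},
    {"travel":[0,0,-4.0],"roll":0,"hand":0.3},
    {"travel":[0,0,-1.0],"roll":0,"hand":0.3},
    {"travel":[0,0,0],"roll":0,"hand":0.3}
  ]
}}

```text
time: 3.7
tool_pos: [0.5106, -0.2531, 0.2143]
ee_rot: [179.7, 0.1, 70.2]
ft_force: [-0.1, 0.3, -2.4]
width: 0.476
grasp_force: 25.0
```

```bash
python3 plan.py .518 .167 .21 100
```

```text
t 3.7 n 11 roll/row -2.7102079933165104
[3.62, -1.23, 0.04]
[3.67, -1.06, 0.04]
[3.72, -0.88, 0.04]
[3.75, -0.71, 0.04]
[3.78, -0.53, 0.04]
[3.8, -0.35, 0.04]
[3.82, -0.17, 0.04]
[3.82, 0.01, 0.04]
[3.81, 0.19, 0.04]
[3.8, 0.37, 0.04]
[3.78, 0.55, 0.04]
```

{"op": "carry_out", "data": {
  "series": [
    {"travel":[3.62,-1.23,0],"roll":-2.7,"hand":0.3},
    {"travel":[3.67,-1.06,0],"roll":-2.7,"hand":0.3},
    {"travel":[3.72,-0.88,0],"roll":-2.7,"hand":0.3},
    {"travel":[3.75,-0.71,0],"roll":-2.7,"hand":0.3},
    {"travel":[3.78,-0.53,0],"roll":-2.7,"hand":0.3},
    {"travel":[3.8,-0.35,0],"roll":-2.7,"hand":0.3},
    {"travel":[3.82,-0.17,0],"roll":-2.7,"hand":0.3},
    {"travel":[3.82,0,0],"roll":-2.7,"hand":0.3}
  ]
}}

```text
time: 4.37
tool_pos: [0.5145, 0.0547, 0.2094]
ee_rot: [-179.8, -0.0, 91.9]
ft_force: [-0.1, 0.3, -2.0]
width: 0.473
grasp_force: 25.0
```

{"op": "carry_out", "data": {
  "series": [
    {"travel":[3.81,0.19,0],"roll":-2.7,"hand":0.3},
    {"travel":[3.8,0.37,0],"roll":-2.7,"hand":0.3},
    {"travel":[3.78,0.55,0],"roll":-2.7,"hand":0.3},
    {"travel":[0,0,3.5],"roll":0,"hand":0.3},
    {"travel":[0,0,3.5],"roll":0,"hand":0.3},
    {"travel":[0,0,3.5],"roll":0,"hand":0.3},
    {"travel":[0,0,0],"roll":0,"hand":0.3},
    {"travel":[0,0,0],"roll":0,"hand":0.3}
  ]
}}

```text
time: 5.03
tool_pos: [0.5166, 0.1672, 0.1046]
ee_rot: [-179.7, -0.0, 99.9]
ft_force: [0.0, -0.0, -0.5]
width: 0.476
grasp_force: 25.0
```

{"op": "carry_out", "data": {
  "series": [
    {"travel":[0,0,0],"roll":0,"hand":0.9},
    {"travel":[0,0,0],"roll":0,"hand":0.9},
    {"travel":[0,0,0],"roll":0,"hand":0.9},
    {"travel":[0,0,0],"roll":0,"hand":0.9},
    {"travel":[0,0,-3.0],"roll":0,"hand":0.9},
    {"travel":[0,0,-4.0],"roll":0,"hand":0.9},
    {"travel":[0,0,-4.0],"roll":0,"hand":0.9},
    {"travel":[0,0,0],"roll":0,"hand":0.9}
  ]
}}

```text
time: 5.7
tool_pos: [0.5196, 0.1677, 0.2244]
ee_rot: [179.2, 0.1, 99.9]
ft_force: [0.4, 0.4, 0.3]
width: 0.899
grasp_force: 0.0
```

```bash
python3 plan.py .541 -.170 .21 160 --full
python3 - <<'E'
from h import *
p,T=look('top','top2.png'); print(find(p,T,'reject_centre'))
E
```

```text
t 5.7 n 9 roll/row -6.679032012338142
[-3.74, -0.41, 0.16]
[-3.66, -0.84, 0.16]
[-3.54, -1.26, 0.16]
[-3.37, -1.67, 0.16]
[-3.15, -2.05, 0.16]
[-2.89, -2.4, 0.16]
[-2.6, -2.72, 0.16]
[-2.26, -3.0, 0.16]
[-1.9, -3.25, 0.16]
[(0.46, array([0.5178, 0.1526, 0.0342]))]
```

View pics/top2.png

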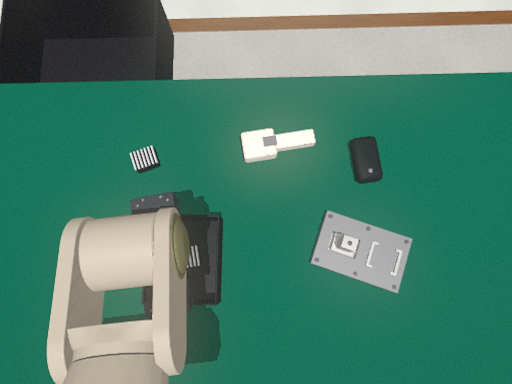

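The nest is empty and the module's fins show inside the box at (195,256). Next I go above the block.

{"op": "carry_out", "data": {
  "series": [
    {"travel":[-3.74,-0.41,0],"roll":-6.68,"hand":0.8},
    {"travel":[-3.66,-0.84,0],"roll":-6.68,"hand":0.8},
    {"travel":[-3.54,-1.26,0],"roll":-6.68,"hand":0.8},
    {"travel":[-3.37,-1.67,0],"roll":-6.68,"hand":0.8},
    {"travel":[-3.15,-2.05,0],"roll":-6.68,"hand":0.8},
    {"travel":[-2.89,-2.4,0],"roll":-6.68,"hand":0.8},
    {"travel":[-2.6,-2.72,0],"roll":-6.68,"hand":0.8},
    {"travel":[-2.26,-3.0,0],"roll":-6.68,"hand":0.8}
  ]
}}

```text
time: 6.47
tool_pos: [0.5328, -0.1294, 0.2152]
ee_rot: [180.0, -0.1, 152.7]
ft_force: [0.2, 0.2, -0.4]
width: 0.798
grasp_force: 0.0
```

{"op": "carry_out", "data": {
  "series": [
    {"travel":[-1.9,-3.25,0],"roll":-6.68,"hand":0.8},
    {"travel":[0,0,0],"roll":0,"hand":0.8},
    {"travel":[0,0,0],"roll":0,"hand":0.8},
    {"travel":[0,0,0],"roll":0,"hand":0.8}
  ]
}}

```text
time: 6.8
tool_pos: [0.5348, -0.1647, 0.2155]
ee_rot: [180.0, -0.1, 159.0]
ft_force: [0.1, 0.0, 0.1]
width: 0.798
grasp_force: 0.0
```

Run:
```python
from h import *
s=env.sense();print(s['tool_pos'],s['ee_rot'])
p,T=look('wrist','w2.png')
for n in ('block_top','block_centre','fixture'): print(n,find(p,T,n))
```

```text
[ 0.53482132 -0.16466147  0.21547031] [ 1.79966227e+02 -1.27859933e-01  1.58955262e+02]
block_top [(0.57, array([ 0.5357, -0.1618,  0.0681]))]
block_centre [(0.8, array([ 0.5364, -0.1626,  0.0658]))]
fixture [(0.66, array([ 0.5149, -0.2133,  0.0283]))]
```

View pics/w2.png

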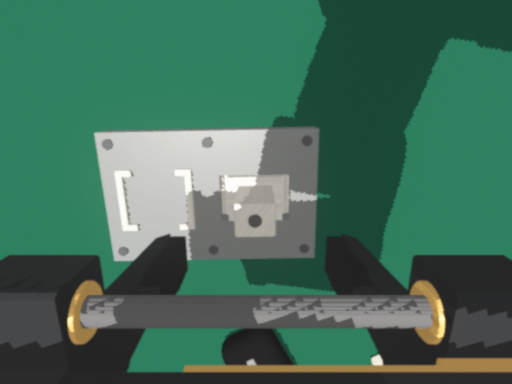

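The plate corners are at (98,134), (318,128), (315,259) and (113,262). The handle's top hole, which marks the block's centre, is at (255,220).

Run:
```python
from h import *
p,T=look('wrist')
print('top',pix(p,T,255,220.5,.084))
c=np.array([pix(p,T,*q,.026)[:2] for q in [(98,134),(318,128),(315,259),(113,262)]])
y=(c[1]+c[2]-c[0]-c[3])/2;x=(c[0]+c[1]-c[2]-c[3])/2;u=y/np.linalg.norm(y)
print(c.mean(0),np.linalg.norm(y),np.linalg.norm(x),np.degrees(np.arctan2(y[1],y[0])),c.mean(0)+.04*u)
print([pix(p,T,*q,.084)[:2] for q in [(234,205),(275,204),(275,235),(236,237)]])
```

```text
top [ 0.54336271 -0.16805258  0.084     ]
[ 0.53095496 -0.20605008] 0.18999331811965653 0.12162509243909844 70.39363495434938 [ 0.5443772  -0.16836927]
[array([ 0.52701829, -0.17785029]), array([ 0.53671901, -0.15025902]), array([ 0.5591855 , -0.15837966]), array([ 0.55048072, -0.18572839])]
```

{"op": "carry_out", "data": {
  "series": [
    {"travel":[-0.92,0,2.8],"roll":-1.2,"hand":0.7},
    {"travel":[0,0,2.8],"roll":0,"hand":0.6},
    {"travel":[0,0,2.7],"roll":0,"hand":0.5},
    {"travel":[0,0,0],"roll":0,"hand":0.2},
    {"travel":[0,0,0],"roll":0,"hand":0.2},
    {"travel":[0,0,0],"roll":0,"hand":0.2},
    {"travel":[0,0,0],"roll":0,"hand":0.2},
    {"travel":[0,0,0],"roll":0,"hand":0.2}
  ],
  "force": 15
}}

```text
time: 7.72
tool_pos: [0.5444, -0.1687, 0.1352]
ee_rot: [-180.0, 0.2, 160.3]
ft_force: [-0.5, 0.8, 4.0]
width: 0.34
grasp_force: 15.0
```

{"op": "carry_out", "data": {
  "series": [
    {"travel":[0,0,0],"roll":0,"hand":0.2},
    {"travel":[0,0,0],"roll":0,"hand":0.2}
  ]
}}

```text
time: 7.88
tool_pos: [0.5444, -0.1688, 0.1351]
ee_rot: [-180.0, 0.2, 160.3]
ft_force: [-0.4, 0.8, 6.9]
width: 0.339
grasp_force: 15.0
```

{"op": "carry_out", "data": {
  "series": [
    {"travel":[0,0,0],"roll":0,"hand":0.2},
    {"travel":[0,0,0],"roll":0,"hand":0.2},
    {"travel":[0,0.2,-0.08],"roll":0,"hand":0.2},
    {"travel":[0,0.2,-0.08],"roll":0,"hand":0.2},
    {"travel":[0,0.2,-0.08],"roll":0,"hand":0.2},
    {"travel":[0,0.2,-0.06],"roll":0,"hand":0.2},
    {"travel":[0,0.2,-0.06],"roll":0,"hand":0.2},
    {"travel":[0,0,0],"roll":0,"hand":0.2}
  ],
  "force": 50
}}

```text
time: 8.55
tool_pos: [0.5468, -0.1622, 0.1376]
ee_rot: [-179.6, 0.1, 160.3]
ft_force: [-5.6, -16.7, 0.2]
width: 0.333
grasp_force: 50.9
```

```bash
cat > st.py <<'E'
from h import *
s=env.sense();f=np.array([.337,.941,0]);d=np.array(s['tool_pos'])-[.5444,-.1688,.1351]
print('t',s['time'],'dy mm',round(1e3*d@f,2),'dz',round(1e3*d[2],2),'Fy',s['ft_force']@f,'F',s['ft_force'],'M',s['ft_torque'],'w',s['width']*88,s['grasp_force'],s['ee_rot'])
E
python3 st.py
python3 - <<'E'
from h import *
p,T=look('scene'); im=p['image'][190:290,90:260]; cv2.imwrite('pics/s2.png',cv2.resize(im,None,fx=4,fy=4,interpolation=2))
E
```

```text
t 8.55 dy mm 7.04 dz 2.55 Fy -17.606632421727852 F [ -5.61065422 -16.70121355   0.18151843] M [-3.70630037  1.16871805 -0.12153574] w 29.319397577913943 50.92205925146118 [-1.79576234e+02  8.92141255e-02  1.60294143e+02]
```

View pics/s2.png

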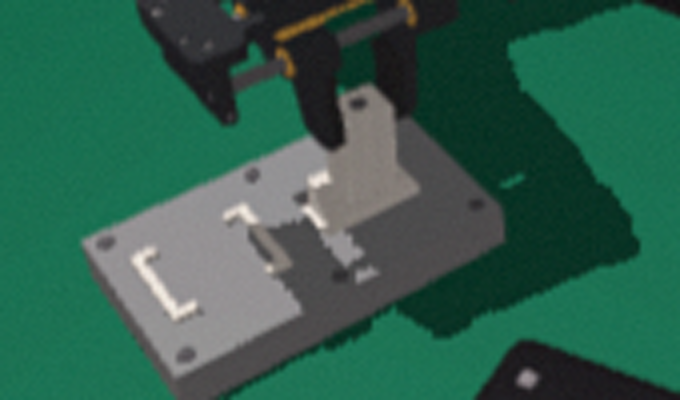

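The crop shows the fingers gripping the handle at (355,120), with the block leaning slightly right, away from the nest. I continue along the arc.

{"op": "carry_out", "data": {
  "series": [
    {"travel":[0,0.2,-0.06],"roll":0,"hand":0.2},
    {"travel":[0,0.2,-0.04],"roll":0,"hand":0.2},
    {"travel":[0,0.2,-0.04],"roll":0,"hand":0.2},
    {"travel":[0,0.2,-0.03],"roll":0,"hand":0.2},
    {"travel":[0,0.2,-0.02],"roll":0,"hand":0.2},
    {"travel":[0,0,0],"roll":0,"hand":0.2}
  ]
}}

```text
time: 9.1
tool_pos: [0.5506, -0.1534, 0.1414]
ee_rot: [-179.5, 0.3, 160.3]
ft_force: [-9.2, -18.3, 12.0]
width: 0.342
grasp_force: 53.5
```

```bash
python3 st.py
python3 - <<'E'
from h import *
p,T=look('scene'); im=p['image'][190:290,90:260]; cv2.imwrite('pics/s3.png',cv2.resize(im,None,fx=4,fy=4,interpolation=2))
E
```

```text
t 9.1 dy mm 16.54 dz 6.27 Fy -20.29945855919744 F [ -9.20616713 -18.2752181   12.04425368] M [-4.16436417  1.80476816 -0.07462087] w 30.12017700585809 53.4515411965549 [-179.48781626    0.26584466  160.30565281]
```

View pics/s3.png

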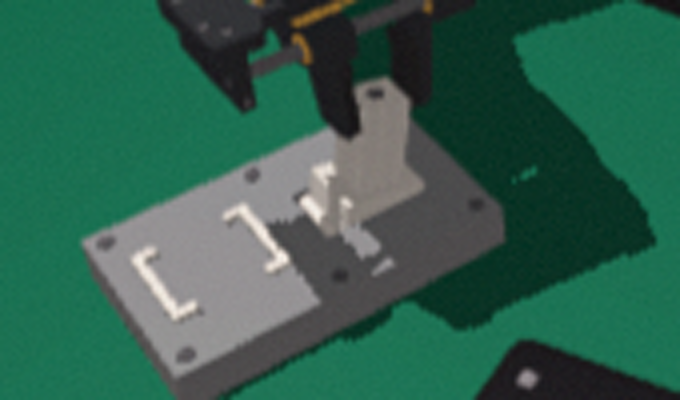

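The lean is now clear and the nest-side edge is lifted, visible at (325,200). I add a little more to be sure the bead has passed.

{"op": "carry_out", "data": {
  "series": [
    {"travel":[0,0.15,-0.03],"roll":0,"hand":0.2},
    {"travel":[0,0.15,-0.03],"roll":0,"hand":0.2},
    {"travel":[0,0.1,-0.02],"roll":0,"hand":0.2},
    {"travel":[0,0,0],"roll":0,"hand":0.2},
    {"travel":[0,0,0],"roll":0,"hand":0.2}
  ]
}}

```text
time: 9.57
tool_pos: [0.5521, -0.1498, 0.1426]
ee_rot: [-179.5, 0.3, 160.3]
ft_force: [-9.5, -17.6, 16.2]
width: 0.341
grasp_force: 54.6
```

```bash
python3 st.py
python3 - <<'E'
from h import *
p,T=look('scene'); im=p['image'][190:290,90:260]; cv2.imwrite('pics/s4.png',cv2.resize(im,None,fx=4,fy=4,interpolation=2))
for n in ('block_top','block_centre'): print(n,find(p,T,n))
E
```

```text
t 9.5667 dy mm 20.43 dz 7.52 Fy -19.784354428420425 F [ -9.47434653 -17.63177433  16.16591229] M [-4.09039975  1.8884034  -0.03981997] w 30.007063079609054 54.553393721580505 [-179.49525603    0.3217865   160.29504524]
block_top [(0.98, array([ 0.5555, -0.1662,  0.052 ]))]
block_centre [(0.62, array([ 0.5571, -0.1683,  0.0455]))]
```

View pics/s4.png

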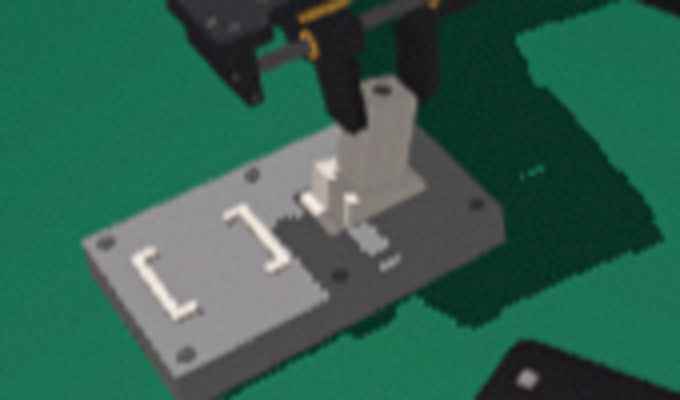

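It leans about 15° away with the nest-side edge up at (325,190). Now I swing back about the raised nest-side bead.

{"op": "carry_out", "data": {
  "series": [
    {"travel":[0,-0.3,-0.06],"roll":0,"hand":0.2},
    {"travel":[0,-0.3,-0.07],"roll":0,"hand":0.2},
    {"travel":[0,-0.3,-0.08],"roll":0,"hand":0.2},
    {"travel":[0,-0.3,-0.08],"roll":0,"hand":0.2},
    {"travel":[0,-0.3,-0.09],"roll":0,"hand":0.2},
    {"travel":[0,-0.3,-0.1],"roll":0,"hand":0.2},
    {"travel":[0,-0.3,-0.1],"roll":0,"hand":0.2},
    {"travel":[0,0,0],"roll":0,"hand":0.2}
  ]
}}

```text
time: 10.38
tool_pos: [0.5463, -0.163, 0.1472]
ee_rot: [179.6, 0.2, 160.2]
ft_force: [7.1, 16.7, 12.6]
width: 0.332
grasp_force: 48.6
```

```bash
python3 st.py
python3 - <<'E'
from h import *
p,T=look('scene'); im=p['image'][190:290,90:260]; cv2.imwrite('pics/s5.png',cv2.resize(im,None,fx=4,fy=4,interpolation=2))
E
```

```text
t 10.3833 dy mm 6.08 dz 12.08 Fy 18.137033663674597 F [ 7.07511032 16.74040541 12.55059583] M [ 3.37024417 -1.47097931 -0.08296471] w 29.196082986826767 48.560736291110516 [1.79604843e+02 1.79261806e-01 1.60241448e+02]
```

View pics/s5.png

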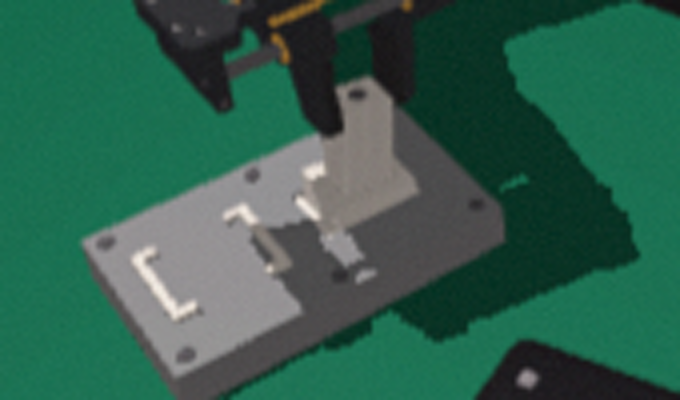

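The block is back near upright and sits higher than before, with its top hole at (357,94) and the nest edge up. I continue over towards the nest.

{"op": "carry_out", "data": {
  "series": [
    {"travel":[0,-0.3,-0.12],"roll":0,"hand":0.2},
    {"travel":[0,-0.3,-0.12],"roll":0,"hand":0.2},
    {"travel":[0,-0.3,-0.12],"roll":0,"hand":0.2},
    {"travel":[0,-0.3,-0.1],"roll":0,"hand":0.2},
    {"travel":[0,-0.3,-0.1],"roll":0,"hand":0.2},
    {"travel":[0,-0.2,-0.06],"roll":0,"hand":0.2},
    {"travel":[0,0,0],"roll":0,"hand":0.2}
  ]
}}

```text
time: 11.02
tool_pos: [0.5415, -0.1783, 0.1552]
ee_rot: [179.5, 0.4, 160.3]
ft_force: [8.4, 21.7, 23.1]
width: 0.33
grasp_force: 52.3
```

```bash
python3 st.py
python3 - <<'E'
from h import *
p,T=look('scene','s6full.png'); im=p['image'][190:290,90:260]; cv2.imwrite('pics/s6.png',cv2.resize(im,None,fx=4,fy=4,interpolation=2))
for n in ('block_top','block_centre','block_foot'): print(n,find(p,T,n))
E
```

```text
t 11.0167 dy mm -9.97 dz 20.06 Fy 23.223058590228717 F [ 8.40840036 21.66782962 23.10483916] M [ 4.54490393e+00 -1.72914570e+00  1.94113684e-04] w 29.031443958875073 52.325280737131834 [179.52468701   0.3855944  160.26078641]
block_top [(0.64, array([ 0.5506, -0.1782,  0.0503]))]
block_centre [(0.77, array([ 0.5535, -0.1878,  0.0512]))]
block_foot [(0.64, array([ 0.5478, -0.1828,  0.0472]))]
```

{"op": "carry_out", "data": {
  "series": [
    {"travel":[0,-0.2,-0.1],"roll":0,"hand":0.2},
    {"travel":[0,-0.2,-0.1],"roll":0,"hand":0.2},
    {"travel":[0,-0.15,-0.05],"roll":0,"hand":0.2},
    {"travel":[0,0,0],"roll":0,"hand":0.2}
  ]
}}

```text
time: 11.55
tool_pos: [0.5374, -0.1861, 0.1545]
ee_rot: [180.0, -0.0, 160.3]
ft_force: [0.5, 0.2, 0.5]
width: 0.21
grasp_force: 0.3
```

```bash
python3 st.py
python3 - <<'E'
from h import *
p,T=look('scene'); f=lambda im:cv2.resize(im[195:290,120:220],None,fx=4,fy=4,interpolation=2)
a=cv2.imread('pics/s6full.png')
cv2.imwrite('pics/s7.png',np.hstack([f(a),f(p['image'])]))
for n in ('block_top','block_centre','block_foot'): print(n,find(p,T,n))
E
```

```text
t 11.55 dy mm -18.68 dz 19.39 Fy 0.38676542919678597 F [0.49425096 0.23400941 0.45335128] M [ 0.1405225  -0.15321915  0.02745185] w 18.491481089169024 0.3473243408370763 [ 1.79960815e+02 -4.47389196e-03  1.60319716e+02]
block_top [(0.65, array([ 0.5456, -0.1803,  0.0473]))]
block_centre [(0.88, array([ 0.5445, -0.1892,  0.0453]))]
block_foot [(0.65, array([ 0.5473, -0.1807,  0.0412]))]
```

View pics/s7.png

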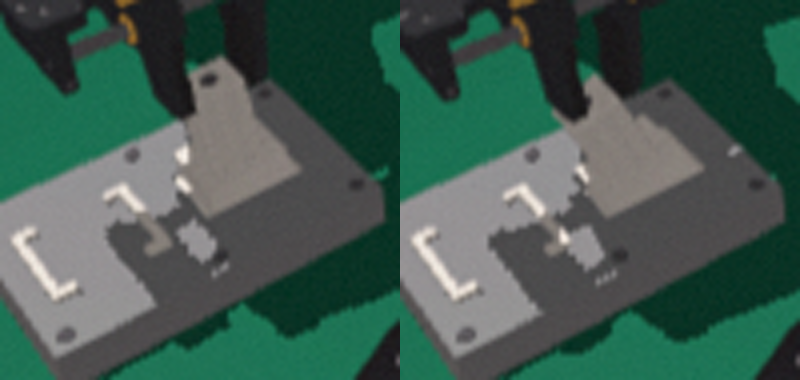

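The right-hand crop shows the block has slipped out of the pads. It now leans strongly towards the nest in its pocket, with the foot corner at (702,165) and the handle top at about (590,85). I'll fit its pose from these corners before gripping it again.

Run:
```python
from h import *
from scipy.optimize import least_squares
p,T=look('scene');K=np.array(p['camera_matrix'])
fy=np.array([.3369,.9415,0]);fx=np.array([.9415,-.3369,0]);P0=np.array([.5434,-.168,0.])
def proj(X):
    c=(X-T[:3,3])@T[:3,:3]; q=K@np.array([c[0],-c[1],-c[2]]);return q[:2]/q[2]
def pt(par,x,y,h):
    s,z,a=par;R_=np.array([[np.cos(a),np.sin(a)],[-np.sin(a),np.cos(a)]]) # a>0: top to +y
    v=R_@[y,h];return P0+fx*x+fy*(s+v[0])+np.array([0,0,z+v[1]])
def fit(ps,off):
    M=[((u-off)/4+120,v/4+195,b) for u,v,b in ps]
    f=lambda q:np.concatenate([proj(pt(q,*b))-[u,v] for u,v,b in M])
    r=least_squares(f,[0,.01,-.2]);print('s,z,lean',r.x[:2]*1e3,np.degrees(r.x[2]),'res',np.round(r.fun,1))
    print('top',pt(r.x,0,0,.08),'foot',pt(r.x,0,0,0),'+y bead z',pt(r.x,0,.026,.004)[2],'-y bead z',pt(r.x,0,-.026,.004)[2])
# handle top corners +y; foot-top +y,+x corner
fit([(597,75,(.013,.015,.080)),(702,165,(.02,.024,.026)),(655,122,(.013,.015,.026))],400)
fit([(222,55,(-.013,.015,.080)),(240,75,(.013,.015,.080)),(300,168,(.02,.024,.026))],0)
print([(np.round(proj(P0+fx*x+fy*y+[0,0,.026]),1)) for x,y in ((.021,.031),(.021,-.031),(-.021,.031),(-.021,-.031))])
g=cv2.cvtColor(p['image'],cv2.COLOR_BGR2GRAY)
print(g[205:252:2,150:200:2])
```

```text
s,z,lean [ 4.91059361 24.75767872] -24.210485494268248 res [ 3.9  2.8 -5.6 -7.5  1.3  4.4]
top [ 0.53400163 -0.19426465  0.09772129] foot [ 0.54505438 -0.16337668  0.02475768] +y bead z 0.039068197767987624 -y bead z 0.017743520326708524
s,z,lean [-0.81323359 14.01391045] -6.064827651255709 res [ 0.4  1.2  2.   2.2 -2.8 -3.6]
top [ 0.54027844 -0.17672349  0.09356615] foot [ 0.54312602 -0.16876566  0.01401391] +y bead z 0.020738517406324732 -y bead z 0.015244527406338193
[array([197.3, 237. ]), array([172.6, 249.6]), array([187.6, 227.3]), array([163.3, 239.1])]
[[ 87  49  29  27  31  27  28  32  37  34  23  24  28  27  28  38  35  33
   36  36  34  37  38  36  39]
 [ 68  36  26  31  28  28  26  38  35  36  25  23  23  27  27  35  38  34
   35  36  36  36  38  35  34]
 [ 83  69  28  28  28  28  26  35  38  31  25  21  27  23  28  36  34  36
   31  37  36  34  37  38  35]
 [ 84  83  35  25  28  29  27  64  64  43  24  25  25  26  30  38  34  37
   32  39  37  35  38  38  36]
 [ 85  84  52  29  31  28  20  52  87  93  30  24  23  25  29  35  35  36
   36  37  36  37  34  35  36]
 [ 83  
[... 1288 characters left out ...]
83 130 126 126 126 128 130 130 130 130
  132 132 122  95  78  77  77]
 [208 157 146 148 145 146 147 125 113 127 129 125 127 129 130 131 133 132
  122  96  77  76  75  77  76]
 [213 211 150 146 146 148 128  88 121 124 124 128 128 128 130 130 120  97
   74  75  76  76  76  76  77]
 [142 215 209 150 147 148 114  73  76 100 127 129 129 130 122  97  75  74
   73  77  76  76  77  75  76]
 [148 133 228 170 147 143  89  74  76  73 117 128 123  97  77  75  75  76
   76  77  75  77  75  77  78]
 [149 145 158 127  97  77  75  76  76  77  78  94  76  76  76  76  75  76
   75  75  76  76  76  76  76]
 [126  94  89 114 124 116  75  81 108  76  75  75  75  76  75  76  76  77
   74  75  76  77  77  76  74]]
```

```bash
cat > fit.py <<'E'
from h import *
from scipy.optimize import differential_evolution as DE
fy=np.array([.3369,.9415,0]);fx=np.array([.9415,-.3369,0]);P0=np.array([.5434,-.168,0.])
def boxpts(hx,hy,z0,z1):
    g=lambda a,b:np.linspace(a,b,int((b-a)/.0012)+2)
    X,Y,Z=np.meshgrid(g(-hx,hx),g(-hy,hy),g(z0,z1),indexing='ij');P=np.stack([X,Y,Z],-1).reshape(-1,3)
    k=(np.abs(np.abs(P[:,0])-hx)<1e-6)|(np.abs(np.abs(P[:,1])-hy)<1e-6)|(P[:,2]>z1-1e-6);return P[k]
B=np.vstack([boxpts(.02,.024,.004,.026),boxpts(.02,.03,0,.008),boxpts(.013,.015,.026,.08)])
def world(q):
    s,z,a=q;a=np.radians(a);c,n=np.cos(a),np.sin(a)
    return P0+B[:,:1]*fx+(s/1e3+c*B[:,1:2]+n*B[:,2:])*fy+(z/1e3-n*B[:,1:2]+c*B[:,2:])*np.array([0,0,1.])
def run(img,p,T,off=(3,-3)):
    K=np.array(p['camera_matrix']);u0,v0,w,h=145,195,60,62
    g=cv2.cvtColor(img,cv2.COLOR_BGR2GRAY)[v0:v0+h,u0:u0+w].astype(int)
    hs=img[v0:v0+h,u0:u0+w].astype(int); warm=hs[...,2]-hs[...,0]
    blk=(g>100)&(warm>4); out=((g>60)&~blk); green=(hs[...,1]-hs[...,2]>25); out|=green
    def sil(q):
        W=world(q);W=W[W[:,2]>.026];c=(W-T[:3,3])@T[:3,:3];u=K[0,0]*c[:,0]/-c[:,2]+K[0,2];v=-K[1,1]*c[:,1]/-c[:,2]+K[1,2]
        m=np.zeros((h,w),np.uint8);i=np.round(u-u0).astype(int);j=np.round(v-v0).astype(int);k=(i>=0)&(i<w)&(j>=0)&(j<h);m[j[k],i[k]]=1
        return cv2.morphologyEx(m,cv2.MORPH_CLOSE,np.ones((3,3),np.uint8))>0
    cost=lambda q:(blk&~sil(q)).sum()+(out&sil(q)).sum()
    r=DE(cost,[(-15,15),(3,50),(-40,30)],seed=1,maxiter=40,popsize=12,tol=0)
    print('blk px',blk.sum(),'cost',r.fun,'s,z,lean',np.round(r.x,1))
    S,z,a=r.x;a=np.radians(a);f=lambda y,h:(round(S+np.cos(a)*y+np.sin(a)*h,1),round(z-np.sin(a)*y+np.cos(a)*h,1))
    print('(y,z) mm: top',f(0,80),'foot',f(0,0),'+bead',f(26,4),'-bead',f(-26,4),'handle +y top',f(15,80),'-y top',f(-15,80))
    return blk,out
if __name__=='__main__':
    p,T=look('scene')
    b,o=run(p['image'],p,T)
    b6=cv2.imread('pics/s6full.png'); run(b6,p,T); run(cv2.imread('pics/scene1.png'),p,T)
    print(np.array([''.join('#' if x else '.' if y else ' ' for x,y in zip(r,t)) for r,t in zip(b,o)]).reshape(-1,1)[10:58].tolist())
E
python3 fit.py
```

```text
blk px 706 cost 166.0 s,z,lean [ -0.2  12.6 -17.3]
(y,z) mm: top (np.float64(-24.0), np.float64(89.0)) foot (np.float64(-0.2), np.float64(12.6)) +bead (np.float64(23.4), np.float64(24.1)) -bead (np.float64(-26.2), np.float64(8.7)) handle +y top (np.float64(-9.6), np.float64(93.4)) -y top (np.float64(-38.3), np.float64(84.5))
blk px 768 cost 178.0 s,z,lean [-4.1 15.9 -6.6]
(y,z) mm: top (np.float64(-13.2), np.float64(95.4)) foot (np.float64(-4.1), np.float64(15.9)) +bead (np.float64(21.3), np.float64(22.9)) -bead (np.float64(-30.4), np.float64(16.9)) handle +y top (np.float64(1.7), np.float64(97.1)) -y top (np.float64(-28.1), np.float64(93.7))
blk px 749 cost 185.0 s,z,lean [-0.5  5.6 -1.9]
(y,z) mm: top (np.float64(-3.1), np.float64(85.5)) foot (np.float64(-0.5), np.float64(5.6)) +bead (np.float64(25.4), np.float64(10.4)) -bead (np.float64(-26.6), np.float64(8.7)) handle +y top (np.float64(11.9), np.float64(86.0)) -y top (np.float64(-18.0), np.float64(85.0))
[[' .....#            .....           .........................'], ['.......            .....           .......................
[... 2341 characters left out ...]
##################...................'], ['.########............##################.....................'], ['##########.............##############.......................'], ['.###.######............############.........................'], ['......######............#########...........................'], ['.......#####.............######.............................'], ['........#####.............###...............................'], ['.........####...............................................'], ['..........####..............................................'], ['...........#####............................................'], ['............#####...........................................']]
```

The fit shows the nest-side bead seated again, the +y bead raised about 16 mm, and a lean of about 16° towards the nest. I'll re-grip deeper, which also counts for the lean step. After that I free the nest side with an upward pull while swinging back.

{"op": "carry_out", "data": {
  "series": [
    {"travel":[0,0,-3.0],"roll":0,"hand":0.2},
    {"travel":[0,0.15,0],"roll":0,"hand":0.9},
    {"travel":[0,0,0],"roll":0,"hand":0.9},
    {"travel":[0,0,0],"roll":0,"hand":0.9},
    {"travel":[0,0,0],"roll":0,"hand":0.9},
    {"travel":[0,0,0],"roll":0,"hand":0.9},
    {"travel":[0,0,2.7],"roll":0,"hand":0.9},
    {"travel":[0,0,2.7],"roll":0,"hand":0.9}
  ],
  "force": 10
}}

```text
time: 12.52
tool_pos: [0.5381, -0.1858, 0.1302]
ee_rot: [-180.0, 0.2, 160.3]
ft_force: [0.4, -0.7, -0.6]
width: 0.706
grasp_force: 0.0
```

{"op": "carry_out", "data": {
  "series": [
    {"travel":[0,0,0],"roll":0,"hand":0.2},
    {"travel":[0,0,0],"roll":0,"hand":0.2},
    {"travel":[0,0,0],"roll":0,"hand":0.2},
    {"travel":[0,0,0],"roll":0,"hand":0.2},
    {"travel":[0,0,0],"roll":0,"hand":0.2},
    {"travel":[0,0,0],"roll":0,"hand":0.2},
    {"travel":[0,0,0],"roll":0,"hand":0.2},
    {"travel":[0,0,0],"roll":0,"hand":0.2}
  ]
}}

```text
time: 13.18
tool_pos: [0.5383, -0.1856, 0.1316]
ee_rot: [-180.0, 0.2, 160.3]
ft_force: [1.2, 1.4, 6.5]
width: 0.399
grasp_force: 9.8
```

```bash
python3 st.py; python3 -c "
from fit import *
p,T=look('scene'); run(p['image'],p,T)"
```

```text
t 13.1833 dy mm -17.87 dz -3.54 Fy 1.7075402185541626 F [1.19919067 1.38513599 6.50048286] M [ 0.35967984 -0.3008935  -0.03746584] w 35.14993494344346 9.809625456109643 [-1.79988522e+02  1.56905469e-01  1.60264932e+02]
blk px 701 cost 154.0 s,z,lean [ -1.1  11.2 -17.1]
(y,z) mm: top (np.float64(-24.7), np.float64(87.7)) foot (np.float64(-1.1), np.float64(11.2)) +bead (np.float64(22.5), np.float64(22.7)) -bead (np.float64(-27.2), np.float64(7.4)) handle +y top (np.float64(-10.3), np.float64(92.1)) -y top (np.float64(-39.0), np.float64(83.2))
```

{"op": "carry_out", "data": {
  "series": [
    {"travel":[0,0,-0.1],"roll":0,"hand":0.2},
    {"travel":[0,0.2,-0.15],"roll":0,"hand":0.2},
    {"travel":[0,0.25,-0.15],"roll":0,"hand":0.2},
    {"travel":[0,0.25,-0.15],"roll":0,"hand":0.2},
    {"travel":[0,0.25,-0.15],"roll":0,"hand":0.2},
    {"travel":[0,0.25,-0.15],"roll":0,"hand":0.2},
    {"travel":[0,0.25,-0.15],"roll":0,"hand":0.2},
    {"travel":[0,0,0],"roll":0,"hand":0.2}
  ],
  "force": 50
}}

```text
time: 13.9
tool_pos: [0.5429, -0.1725, 0.1412]
ee_rot: [-179.9, 0.1, 160.3]
ft_force: [-1.6, -5.5, 2.4]
width: 0.341
grasp_force: 48.7
```

```bash
python3 st.py; python3 -c "
from fit import *
p,T=look('scene'); run(p['image'],p,T)"
```

```text
t 13.9 dy mm -4.01 dz 6.12 Fy -5.684798745196585 F [-1.55523502 -5.48425563  2.44643061] M [-1.10508299  0.18759311 -0.04896927] w 30.001846155303646 48.74879605136812 [-1.79858704e+02  9.47970916e-02  1.60289808e+02]
blk px 744 cost 181.0 s,z,lean [-3.  14.8  6.3]
(y,z) mm: top (np.float64(5.7), np.float64(94.3)) foot (np.float64(-3.0), np.float64(14.8)) +bead (np.float64(23.3), np.float64(16.0)) -bead (np.float64(-28.4), np.float64(21.6)) handle +y top (np.float64(20.6), np.float64(92.7)) -y top (np.float64(-9.2), np.float64(96.0))
```

Both beads now look raised and the handle is flat between the pads. Lifting straight up.

{"op": "carry_out", "data": {
  "series": [
    {"travel":[0,0.05,-0.2],"roll":0,"hand":0.2},
    {"travel":[0,0,-0.3],"roll":0,"hand":0.2},
    {"travel":[0,0,-0.3],"roll":0,"hand":0.2},
    {"travel":[0,0,0],"roll":0,"hand":0.2}
  ]
}}

```text
time: 14.28
tool_pos: [0.543, -0.1713, 0.1489]
ee_rot: [180.0, 0.0, 160.3]
ft_force: [-0.4, -3.5, -0.0]
width: 0.337
grasp_force: 49.2
```

```bash
python3 st.py; python3 -c "
from fit import *
p,T=look('scene'); run(p['image'],p,T)"
```

```text
t 14.2833 dy mm -2.86 dz 13.79 Fy -3.400366789571722 F [-0.37085892 -3.48075168 -0.04598471] M [-0.59263471 -0.17066554 -0.02685255] w 29.64828880712194 49.23680164385587 [1.79994695e+02 4.16912570e-02 1.60264713e+02]
blk px 821 cost 163.0 s,z,lean [-0.2 21.8 -5.3]
(y,z) mm: top (np.float64(-7.5), np.float64(101.5)) foot (np.float64(-0.2), np.float64(21.8)) +bead (np.float64(25.4), np.float64(28.2)) -bead (np.float64(-26.4), np.float64(23.4)) handle +y top (np.float64(7.4), np.float64(102.9)) -y top (np.float64(-22.5), np.float64(100.1))
```

{"op": "carry_out", "data": {
  "series": [
    {"travel":[0,0,-0.5],"roll":0,"hand":0.2},
    {"travel":[0,0,-0.7],"roll":0,"hand":0.2},
    {"travel":[0,0,-0.8],"roll":0,"hand":0.2},
    {"travel":[0,0,-0.5],"roll":0,"hand":0.2},
    {"travel":[0,0,0],"roll":0,"hand":0.2},
    {"travel":[0,0,0],"roll":0,"hand":0.2},
    {"travel":[0,0,0],"roll":0,"hand":0.2},
    {"travel":[0,0,0],"roll":0,"hand":0.2}
  ]
}}

```text
time: 15.0
tool_pos: [0.5427, -0.1713, 0.1729]
ee_rot: [180.0, -0.0, 160.3]
ft_force: [-0.2, 0.3, -2.9]
width: 0.338
grasp_force: 49.3
```

```bash
python3 st.py; python3 -c "
from fit import *
p,T=look('scene'); run(p['image'],p,T)
for n in ('block_centre','block_top'): print(find(p,T,n))
p,T=look('top')
for n in ('block_centre','reject_centre'): print(find(p,T,n))"
```

```text
t 15.0 dy mm -2.91 dz 37.78 Fy 0.22734836135985467 F [-0.23880925  0.32712761 -2.94392432] M [ 0.05233664 -0.1081368   0.00820714] w 29.714946952267432 49.30505428346805 [ 1.79988431e+02 -4.79456711e-02  1.60263952e+02]
blk px 878 cost 198.0 s,z,lean [-0.4 49.5 -5.8]
(y,z) mm: top (np.float64(-8.5), np.float64(129.1)) foot (np.float64(-0.4), np.float64(49.5)) +bead (np.float64(25.1), np.float64(56.1)) -bead (np.float64(-26.6), np.float64(50.9)) handle +y top (np.float64(6.4), np.float64(130.6)) -y top (np.float64(-23.4), np.float64(127.6))
[(0.62, array([ 0.5493, -0.1809,  0.0691]))]
[(0.6, array([ 0.5412, -0.2339,  0.0265]))]
[(0.59, array([ 0.5417, -0.1356,  0.0546]))]
[(0.96, array([0.5184, 0.1707, 0.0329]))]
```

```bash
python3 -c "
from plant import env
print(env.hand_in())"
```

```text
the job is handed in; nothing more can be done
None
```

I handed the job in at about 15 s: the module is in the reject box and the block is held about 2 cm above the plate over its pocket, but the hand-in gave no verdict. The block slipped from the grip once during the lean towards the nest and the nest-side edge dropped back in, so I re-gripped it while it still leaned about 15° that way and rocked it back to free that edge.

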